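# Clear the pastry board

## Task

Clear the pastry board after rolling: lay both wooden rolling pins flat on the floor of the long steel tray, stand both ring cutters upright on the floor of the round tin, side by side, and lay the dough scraper flat, handle side up, on the floor of the square wooden box. Set each thing down gently without dropping it, and leave the steel bowl and the glass jar alone.

Things in the scene. Friction and masses are not known exactly. Their poses are not given: they have to be found in the camera images.
- pin_a: One plain wooden rolling pin, a cylinder 26 mm in diameter and 140 mm long, 70 g, lying on the board (board top at z = 0.020). Origin at its middle, on its axis; its x axis runs along the pin (either end may lead). Its sides are faintly eight-sided, so it does not roll away by itself. Grasp it across the middle.
- pin_b: The other, identical, plain wooden rolling pin, a cylinder 26 mm in diameter and 140 mm long, 70 g, lying on the board (board top at z = 0.020). Origin at its middle, on its axis; its x axis runs along the pin (either end may lead). Its sides are faintly eight-sided, so it does not roll away by itself. Grasp it across the middle.
- cutter_large: The larger steel ring-shaped pastry cutter, open at top and bottom, standing upright on its rim on the board; outer diameter 56 mm, wall 3.5 mm, height 36 mm, 60 g. Origin at the centre of its underside, z up. Can be gripped across its outside.
- cutter_small: The smaller steel ring-shaped pastry cutter, open at top and bottom, standing upright on its rim on the board; outer diameter 42 mm, wall 3.5 mm, height 36 mm, 45 g. Origin at the centre of its underside, z up. Can be gripped across its outside.
- scraper: Dough scraper, 86 mm (x) by 96 mm (y), 110 g, lying on the board: a flat steel blade 3 mm thick and, along its -x edge, a dark wooden handle bar 24 mm wide (x), 96 mm long (y) and 22 mm high. Origin at the centre of the whole outline, on the underside, z up; the handle's middle line lies at x = -0.031 and the blade reaches to x = +0.043. Grip the handle across its 24 mm.
- pin_tray: The long oblong open steel tray, fixed on the board: outside 210 mm (its x) by 140 mm (its y), 25 mm high, walls and floor 4 mm thick, inside 202 by 132 mm. Origin at the centre of its underside (on the board). The rolling pins belong here, side by side along its x.
- round_tin: The round open aluminium tin, fixed on the board: 180 mm outside diameter, 25 mm high, wall and floor 4 mm thick, inside diameter 172 mm. Origin at the centre of its underside. The two cutters belong here.
- square_box: The square open dark wooden box, fixed on the board: 140 by 140 mm outside, 25 mm high, walls and floor 5 mm thick, inside 130 by 130 mm. Origin at the centre of its underside; x and y along its sides. The scraper belongs here.
- bowl: Steel mixing bowl, 120 mm in diameter, 55 mm high, loose: a bystander, not to be moved. Origin at the centre of its underside.
- jar: Closed glass jar, 60 mm in diameter, 75 mm high, loose: a bystander, not to be moved. Origin at the centre of its underside.

How it is judged:
By the outcome, as a careful person would: the job done as asked, in the order asked, and still so for the second after the job is handed in, with the robot touching nothing.
It also fails if it takes over 122 s, if anything falls off the work surface, if the arm or the gripper's body presses on something with over 40 N, if the wrist force passes 120 N, or if a joint passes its speed limit or range.

## Robot

A 6-joint arm with a two-finger parallel gripper is mounted at the origin on the work surface. World frame = base frame: x ahead of the robot, y to its left, z up, the work surface at z = 0. Lengths are in mm, angles in rad, forces in N, time in s.
With the tool pointing down it reaches from about 375 to 975 mm from the base axis. Payload 3.8 kg.
Tool frame: the origin (TCP) lies on the centre line of the jaws, within the pads' length; the fingertips stand 19 mm ahead of it and the grasp point (between the pads) is the TCP (tips_ahead is the distance from the TCP to the fingertips, in mm); z points along the fingers, y is the line along which they close (so a half turn about z gives the same grasp; the last joint's range is limited). The gripper opens to 88 mm and grips with 3 to 60 N. Pads are 18 mm wide; open, the fingers measure 123 mm over their backs; the gripper's body (75 mm by 187 mm) begins 45 mm behind the grasp point.
Start: joints at [-1.196, 0.264, 1.604, -0, 1.274, -0.037], TCP at [270.169, -618.568, 257.706] pointing down, gripper open.
Joint ranges: [-2.63, 2.63], [-0.94, 2.18], [0.31, 2.57], [-1.31, 4.45], [0, 2.66], [-2.55, 2.55]. Speed limits (rad/s): [2.57, 2.57, 3.14, 3.14, 3.14, 3.14].

## Interface

Orientations are given as a unit quaternion [x, y, z, w].
In Python, from bench import * gives the robot as it stands.
- The arm moves only by the tool send_rows, never from a script. Its argument "series" is a list of rows, each a list of 3 entries, a list of its own where there are three numbers: the opening, from -1 (shut) to 1 (fully open), then the shift along the tool's x, y, z in units of 50 mm (1.0 is 50 mm), then the turn, a rotation vector about the tool's x, y, z in units of 360 degrees (1.0 is 360 degrees). In form: [[grip, [x, y, z], [rx, ry, rz]], ...]. A call has 1 to 20 rows; each row shifts and turns the commanded pose from where the row before left it, along the tool's axes as they then stand; what a row does not reach is not made up. A row lasts 1/10 s, in which the tool goes at most 50 mm and 8.59 degrees, less where a joint would pass 70% of its speed; a pose out of reach is approached as far as the arm can. A call with a number of a shift or a turn outside -1 to 1 is refused whole. A call with a gripper value outside its range is refused whole. The fingers move at their own pace and stop on an object; "squeeze" is the grip in N (left out, the last holds). Time passes only in rows, so rows that do not move let the fingers close. It gives the time, the measured TCP pose, the force, the opening and the grip force at its end, in the units of the state.
- get_obs(): the state, without advancing time (a new reading comes with each control period).
- snapshot(name): name is "scene" or "top" or "wrist"; returns the picture (480x640x3 uint8, red, green, blue); there is no depth.
- camera_model(name): a dict with "fx", "fy", "cx", "cy" (pixels), "rvec" (rotation vector, rad) and "tvec" (3), from world to camera coordinates, as OpenCV has them. Camera axes: x right, y down, z forward; pixel columns grow to the right and rows downward; lengths in mm; the calibration is good to about 2 mm. A picture is of the moment at which its call begins: read the wrist's pose just before it. camera_model takes no time and is no camera call; for the wrist camera it gives the pose at the moment of the call.
- close_job(): hands the job in; it is judged then, once.
The state is a dict: "time_s": time; "joint_positions": joint angles; "joint_vel": joint speeds; "effort": joint torques, N m; "tool_pos": TCP position; "tcp_rot": TCP orientation; "force": force on the tool from outside, world axes, zero at the start; "torque": the same for the moment, N m; "finger_gap": opening from 0.0 (shut) to 1.0 (fully open); "grip_force": force on a finger pad.
Only numpy, scipy, OpenCV 4.12 (cv2) and the standard library are available. Lean on these libraries where they do the work, as an engineer would, in place of code of your own. Each camera call takes 0.05 s, during which the arm holds its last target. There are 200 camera calls.

## Working session

There is one attempt and no reset: what is moved stays moved. The work goes in short steps, Python scripts to look and compute and a tool call to move; the robot and the scene stay as the last step left them, time stands still between calls to the robot, and variables do not carry over. Pictures are saved under pics/ and viewed, at most 15 in all, crops included, and the job is handed in when it is done.

Besides the shell and the picture viewer there is one more tool, called by a JSON object that holds its "name" and its "arguments". send_rows: Moves the arm, as the interface text tells. Its arguments: {"type":"object","properties":{"series":{"type":"array","items":{"type":"array"}},"squeeze":{"type":"number"}},"required":["series"]}

```bash
ls; mkdir -p pics; python3 - <<'E'
from bench import *
import cv2
print(get_obs())
for n in("top","scene"):
    cv2.imwrite(f"pics/{n}0.png",cv2.cvtColor(snapshot(n),cv2.COLOR_RGB2BGR)); print(n,camera_model(n))
print(camera_model("wrist"))
E
```

```text
pics
{'time_s': 0.0, 'joint_positions': array([-1.19589990e+00,  2.64726095e-01,  1.60531891e+00, -2.63788826e-05,
        1.27366972e+00, -3.68797859e-02]), 'joint_vel': array([-0.00208136,  0.00048386,  0.00185702, -0.00183901, -0.00142605,
       -0.00020251]), 'effort': array([-2.64722112e-04, -5.02103090e+01, -3.56878781e+01,  7.26032909e-02,
        2.93286284e-02, -2.09563173e-04]), 'tool_pos': array([ 269.93090781, -617.98428272,  256.43591798]), 'tcp_rot': array([ 9.78878465e-01,  2.04440270e-01, -1.90899343e-04, -1.04379860e-03]), 'force': array([-0.49383438,  0.41362117,  0.23897762]), 'torque': array([-0.00812839, -0.00418229, -0.03852309]), 'grip_force': 0.0, 'finger_gap': 1.003381273818204}
top {'fx': 524.8838828448676, 'fy': 524.8838828448676, 'cx': 320.3233141559723, 'cy': 238.4680003416329, 'rvec': array([ 2.21926577, -1.99471049,  0.21069067]), 'tvec': array([ -45.1383846 ,  567.45224143, 1174.43201005])}
scene {'fx': 597.5973517674807, 'fy': 597.5973517674807, 'cx': 318.1422873180073, 'cy': 245.3436196655332, 'rvec': array([ 2.03445574,  1.34441555, -0.55609357]), 'tvec': array([-234.1182094 , -320.65561673, 1661.85693406])}
{'fx': 344.0363730648923, 'fy': 344.0363730648923, 'cx': 323.6521448525747, 'cy': 243.49593097747746, 'rvec': array([-2.40209556,  1.57095327,  0.24990215]), 'tvec': array([-674.72598547,  -41.66548791,  389.06140016])}
```

View pics/top0.png

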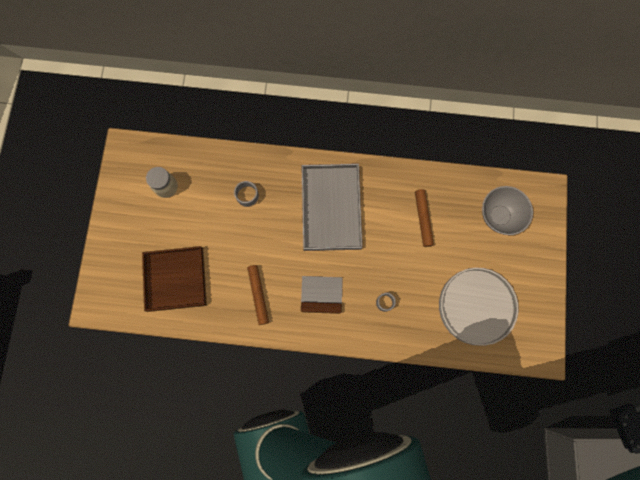

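View pics/scene0.png

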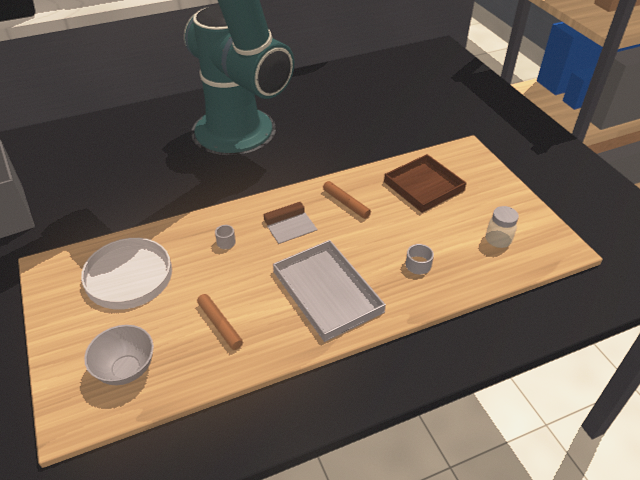

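The top view shows everything. Pins are at (259,295) and (425,218), and cutters at (247,194) large and (387,301) small. The scraper is at (322,294) with its handle toward the robot. The tray is at (333,207), tin at (479,306), box at (175,279), bowl at (508,211) and jar at (160,181). The scene view agrees.

```bash
cat > h.py <<'E'
from bench import *
import cv2, numpy as np
from scipy.spatial.transform import Rotation as R
def shot(n,f=None):
    c=camera_model(n); im=cv2.cvtColor(snapshot(n),cv2.COLOR_RGB2BGR)
    if f: cv2.imwrite(f"pics/{f}.png",im)
    return im,c
def cast(c,uv,z):
    uv=np.atleast_2d(uv).astype(float); Rm=cv2.Rodrigues(c["rvec"])[0]
    d=np.c_[(uv[:,0]-c["cx"])/c["fx"],(uv[:,1]-c["cy"])/c["fy"],np.ones(len(uv))]@Rm
    o=-Rm.T@c["tvec"]; return o+d*((z-o[2])/d[:,2])[:,None]
def proj(c,p):
    p=np.atleast_2d(p).astype(float)
    return cv2.projectPoints(p,c["rvec"],c["tvec"],np.array([[c["fx"],0,c["cx"]],[0,c["fy"],c["cy"]],[0,0,1.]]),None)[0][:,0]
def biggest(m):
    cs=cv2.findContours(m.astype(np.uint8),cv2.RETR_EXTERNAL,cv2.CHAIN_APPROX_NONE)[0]
    return max(cs,key=cv2.contourArea)[:,0,:]
def rect(c,cnt,z):
    p=cast(c,cnt,z)[:,:2].astype(np.float32); r=cv2.minAreaRect(p); b=cv2.boxPoints(r)
    e=[b[1]-b[0],b[2]-b[1]]; L=max(e,key=np.linalg.norm)
    return np.round(r[0],1),np.round(sorted(r[1]),1),round(float(np.degrees(np.arctan2(L[1],L[0])))%180,1)
def circ(c,cnt,z):
    p=cast(c,cnt,z)[:,:2].astype(np.float32); (x,y),r=cv2.minEnclosingCircle(p); return round(x,1),round(y,1),round(r,1)
def st():
    o=get_obs(); r=R.from_quat(o["tcp_rot"]).as_matrix()
    print("t%.2f"%o["time_s"],"tcp",o["tool_pos"].round(1),"yaw_y(close dir)",np.degrees(np.arctan2(r[1,1],r[0,1])).round(1),"zaxis",r[:,2].round(3),"j",o["joint_positions"].round(2),"F",o["force"].round(1),"gap",round(88*o["finger_gap"],1),"grip",round(o["grip_force"],1)); return o,r
E
python3 - <<'E'
from h import *
im,c=shot("top")
hsv=cv2.cvtColor(im,cv2.COLOR_BGR2HSV).astype(int)
for n,p in dict(board=(380,200),pinA=(260,298),pinB=(425,218),tray=(333,207),hand=(322,307),blade=(322,290),tin=(479,306),box=(175,279)).items(): print(n,hsv[p[1],p[0]])
H,S,V=hsv[...,0],hsv[...,1],hsv[...,2]
def roi(m,x0,x1,y0,y1):
    o=np.zeros(m.shape,bool); o[y0:y1,x0:x1]=m[y0:y1,x0:x1]; return o
red=(H<13)&(S>110)
grey=(S<90)
D={}
D['pinL']=roi(red,240,280,255,335); D['pinR']=roi(red,405,445,180,255); D['hand']=roi(red,290,355,290,325)
D['blade']=roi(grey,290,355,265,310);D['tray']=roi(grey,285,380,150,265);D['tin']=roi(grey,430,530,258,355)
D['box']=roi(red,130,220,235,325);D['large']=roi(grey,228,268,172,215);D['small']=roi(grey,370,403,285,316);D['jar']=roi(grey,140,182,158,200);D['bowl']=roi(grey,475,540,180,240)
Z=dict(pinL=33,pinR=33,hand=42,blade=23,tray=45,tin=45,box=45,large=56,small=56,jar=95,bowl=75)
for k,m in D.items():
    cnt=biggest(m); print(k,rect(c,cnt,Z[k]),circ(c,cnt,Z[k]) if k in('tin','large','small','jar','bowl') else '')
    cv2.drawContours(im,[cnt[:,None]],-1,(0,255,0),1)
cv2.imwrite("pics/ov.png",cv2.resize(im[120:390,60:580],None,fx=1.53,fy=1.53))
st()
cw=camera_model("wrist");print("wrist cam pos",-cv2.Rodrigues(cw["rvec"])[0].T@cw["tvec"],cv2.Rodrigues(cw["rvec"])[0].round(2))
E
```

```text
board [ 16 141 164]
pinA [ 14 178 110]
pinB [ 12 172 129]
tray [ 14  40 140]
hand [ 10 169  77]
blade [ 14  39 144]
tin [ 16  49 182]
box [ 11 175  83]
pinL (array([469.8, 163.4]), array([20.3, 44.9]), 18.8) 
pinR (array([ 675.8, -222.4]), array([23.2, 81.8]), 11.6) 
hand (array([411.3,  -3.1]), array([21.5, 92.2]), 93.9) 
blade (array([455. ,   1.4]), array([61.7, 94.6]), 95.6) 
tray (array([654.4,  -1.8]), array([140.3, 212.4]), 7.4) 
tin (array([ 452.2, -365.1]), array([177.4, 183. ]), 96.1) (453.2, -365.0, 92.1)
box (array([441.4, 346.5]), array([139.1, 141.7]), 101.8) 
large (array([661.4, 204.4]), array([57.5, 60.3]), 7.5) (661.4, 204.4, 31.9)
small (array([ 438.5, -149.2]), array([38.9, 43.9]), 96.1) (438.2, -149.5, 22.5)
jar (array([657.3, 398.7]), array([53.5, 79.9]), 55.6) (656.4, 399.1, 40.5)
bowl (array([ 680.8, -413.5]), array([117.5, 117.5]), 2.5) (679.9, -413.4, 60.0)
t0.15 tcp [ 270.  -618.1  256.7] yaw_y(close dir) -66.4 zaxis [-0.001  0.002 -1.   ] j [-1.2   0.26  1.61 -0.    1.27 -0.04] F [-0.4 -0.3 -0.4] gap 87.9 grip 0.0
wrist cam pos [ 343.97338248 -586.78416458  381.98545924] [[ 0.4  -0.92 -0.  ]
 [-0.87 -0.38  0.31]
 [-0.28 -0.12 -0.95]]
```

View pics/ov.png

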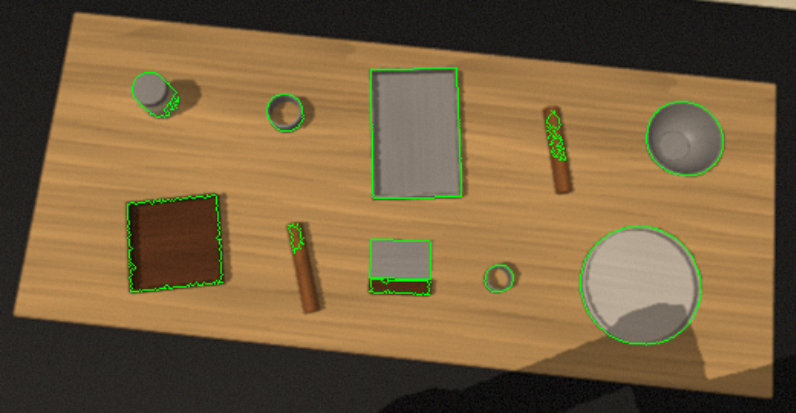

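```bash
cat >> h.py <<'E'
def go(x,y,z,yaw):
    """yaw: wanted direction of tool y (closing line), deg; picks nearer half-turn. Prints turn first, then shift in tool axes after the turn."""
    o,r=st(); yn=np.degrees(np.arctan2(r[1,1],r[0,1])); d=(yaw-yn+90)%180-90
    rz=-d/360   # tool z points down
    r2=R.from_euler('z',d,degrees=True).as_matrix()@r
    s=r2.T@(np.array([x,y,z])-o["tool_pos"])/50
    print("  turn rz %.4f (%.1f rows of .0225; j6 now %.2f)"%(rz,abs(rz)/.0225,o["joint_positions"][5]),"then shift",s.round(3))
E
python3 - <<'E'
from h import *
im,c=shot("top")
hsv=cv2.cvtColor(im,cv2.COLOR_BGR2HSV).astype(int);H,S,V=hsv[...,0],hsv[...,1],hsv[...,2]
for n,(x0,x1,y0,y1) in dict(pinL=(240,280,255,335),pinR=(405,445,180,255)).items():
    m=np.zeros(H.shape,bool); m[y0:y1,x0:x1]=((S>155)|(V<0))[y0:y1,x0:x1]
    m=cv2.morphologyEx(m.astype(np.uint8),cv2.MORPH_OPEN,np.ones((3,3)))
    cnt=biggest(m);print(n,rect(c,cnt,33))
go(675,-222,200,100)
E
```

```text
pinL (array([426.9, 148. ]), array([ 26.2, 140.8]), 18.8)
pinR (array([ 653.5, -227.3]), array([ 26.1, 142.6]), 12.1)
t0.20 tcp [ 270.  -618.2  256.9] yaw_y(close dir) -66.4 zaxis [-0.001  0.001 -1.   ] j [-1.2   0.26  1.6  -0.    1.27 -0.04] F [-0.3  0.2 -0.2] gap 87.8 grip 0.0
  turn rz 0.0378 (1.7 rows of .0225; j6 now -0.04) then shift [ 9.353 -6.395  1.146]
```

```bash
python3 -c "
from h import *
go(653.5,-227.3,150,102.1)"
```

```text
t0.20 tcp [ 270.  -618.2  256.9] yaw_y(close dir) -66.4 zaxis [-0.001  0.001 -1.   ] j [-1.2   0.26  1.6  -0.    1.27 -0.04] F [-0.3  0.2 -0.2] gap 87.8 grip 0.0
  turn rz 0.0319 (1.4 rows of .0225; j6 now -0.04) then shift [ 9.138 -6.033  2.146]
```

{"name": "send_rows", "arguments": {"series": [[0.2, [0, 0, 0], [0, 0, 0.016]], [0.2, [0, 0, 0], [0, 0, 0.016]], [0.2, [0.3, -0.2, 0], [0, 0, 0]], [0.2, [0.64, -0.42, 0.15], [0, 0, 0]], [0.2, [0.64, -0.42, 0.15], [0, 0, 0]], [0.2, [0.64, -0.42, 0.15], [0, 0, 0]], [0.2, [0.64, -0.42, 0.15], [0, 0, 0]], [0.2, [0.64, -0.42, 0.15], [0, 0, 0]], [0.2, [0.64, -0.42, 0.15], [0, 0, 0]], [0.2, [0.64, -0.42, 0.15], [0, 0, 0]], [0.2, [0.64, -0.42, 0.15], [0, 0, 0]], [0.2, [0.64, -0.42, 0.15], [0, 0, 0]], [0.2, [0.64, -0.42, 0.15], [0, 0, 0]], [0.2, [0.64, -0.42, 0.15], [0, 0, 0]], [0.2, [0.64, -0.42, 0.15], [0, 0, 0]], [0.2, [0.64, -0.42, 0.15], [0, 0, 0]], [0.2, [0.5, -0.35, 0.15], [0, 0, 0]], [0.2, [0, 0, 0], [0, 0, 0]], [0.2, [0, 0, 0], [0, 0, 0]]], "squeeze": 20}}

```text
time_s: 2.1
tool_pos: [653.2, -227.6, 152.1]
tcp_rot: [0.994, 0.107, -0.001, -0.0]
force: [-0.1, -0.2, -0.3]
finger_gap: 0.596
grip_force: 0.0
```

```bash
python3 -c "
from h import *
go(653.5,-227.3,43,102.1)
im,c=shot('wrist','w1'); print(proj(c,[[653.5,-227.3,33]]))"
```

```text
t2.10 tcp [ 653.2 -227.6  152.1] yaw_y(close dir) -77.7 zaxis [-0.001  0.    -1.   ] j [-0.37  0.37  1.66 -0.    1.11  0.98] F [-0.1 -0.2 -0.3] gap 52.5 grip 0.0
  turn rz 0.0006 (0.0 rows of .0225; j6 now 0.98) then shift [ 1.000e-02 -2.000e-03  2.183e+00]
[[322.53386281 244.61519879]]
```

View pics/w1.png

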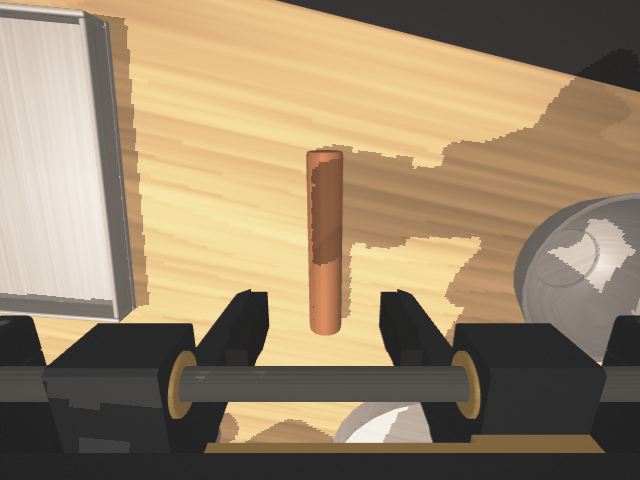

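The wrist view shows the pin at (325,242), centred between the jaws, which matches the top-camera estimate. I'll go down and grip it.

{"name": "send_rows", "arguments": {"series": [[0.2, [0, 0, 0.4], [0, 0, 0]], [0.2, [0, 0, 0.4], [0, 0, 0]], [0.2, [0, 0, 0.4], [0, 0, 0]], [0.2, [0, 0, 0.4], [0, 0, 0]], [0.2, [0, 0, 0.3], [0, 0, 0]], [0.2, [0, 0, 0.2], [0, 0, 0]], [0.2, [0, 0, 0.08], [0, 0, 0]], [0.2, [0, 0, 0], [0, 0, 0]], [-1, [0, 0, 0], [0, 0, 0]], [-1, [0, 0, 0], [0, 0, 0]], [-1, [0, 0, 0], [0, 0, 0]], [-1, [0, 0, 0], [0, 0, 0]], [-1, [0, 0, 0], [0, 0, 0]], [-1, [0, 0, 0], [0, 0, 0]], [-1, [0, 0, -0.2], [0, 0, 0]], [-1, [0, 0, -0.4], [0, 0, 0]], [-1, [0, 0, -0.5], [0, 0, 0]], [-1, [0, 0, -0.5], [0, 0, 0]], [-1, [0, 0, 0], [0, 0, 0]]], "squeeze": 20}}

```text
time_s: 4.05
tool_pos: [656.0, -230.4, 128.6]
tcp_rot: [0.994, 0.105, 0.004, 0.002]
force: [0.7, -0.4, 0.1]
finger_gap: 0.292
grip_force: 20.0
```

```bash
python3 - <<'E'
from h import *
T=np.array([654.4,-1.8]);a=np.radians(7.4)
print("slots",[(T+s*27*np.array([-np.sin(a),np.cos(a)])).round(1) for s in(-1,1)])
p=T-27*np.array([-np.sin(a),np.cos(a)])
go(*p,110,97.4)
E
```

```text
slots [array([657.9, -28.6]), array([650.9,  25. ])]
t4.05 tcp [ 656.  -230.4  128.6] yaw_y(close dir) -77.9 zaxis [ 0.008 -0.003 -1.   ] j [-0.37  0.4   1.68 -0.    1.06  0.99] F [ 0.7 -0.4  0.1] gap 25.7 grip 20.0
  turn rz 0.0130 (0.6 rows of .0225; j6 now 0.99) then shift [ 0.555 -4.     0.359]
```

{"name": "send_rows", "arguments": {"series": [[-1, [0, 0, 0], [0, 0, 0.013]], [-1, [0.03, -0.2, 0], [0, 0, 0]], [-1, [0.07, -0.5, 0], [0, 0, 0]], [-1, [0.07, -0.5, 0], [0, 0, 0]], [-1, [0.07, -0.5, 0], [0, 0, 0]], [-1, [0.07, -0.5, 0], [0, 0, 0]], [-1, [0.07, -0.5, 0], [0, 0, 0]], [-1, [0.07, -0.5, 0], [0, 0, 0]], [-1, [0.07, -0.5, 0], [0, 0, 0]], [-1, [0.03, -0.3, 0], [0, 0, 0]], [-1, [0, 0, 0], [0, 0, 0]], [-1, [0, 0, 0], [0, 0, 0]], [-1, [0, 0, 0], [0, 0, 0]]]}}

```text
time_s: 5.35
tool_pos: [654.7, -28.4, 123.4]
tcp_rot: [0.998, 0.064, -0.0, 0.0]
force: [0.1, -0.5, -1.0]
finger_gap: 0.293
grip_force: 20.0
```

```bash
python3 - <<'E'
from h import *
go(657.9,-28.6,48,97.4)
im,c=shot("wrist","w2")
E
```

```text
t5.35 tcp [654.7 -28.4 123.4] yaw_y(close dir) -82.6 zaxis [-0. -0. -1.] j [-0.08  0.34  1.77 -0.    1.03  1.36] F [ 0.1 -0.5 -1. ] gap 25.8 grip 20.0
  turn rz -0.0001 (0.0 rows of .0225; j6 now 1.36) then shift [0.064 0.012 1.509]
```

View pics/w2.png

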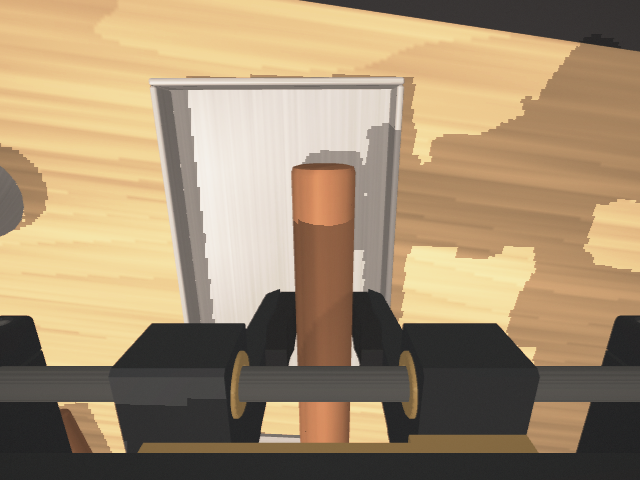

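The pin is held level at (324,250), inside the tray's right half and parallel to its walls. I'll lower it, with the final stretch slow.

{"name": "send_rows", "arguments": {"series": [[-1, [0.06, 0.01, 0.2], [0, 0, 0]], [-1, [0, 0, 0.3], [0, 0, 0]], [-1, [0, 0, 0.3], [0, 0, 0]], [-1, [0, 0, 0.25], [0, 0, 0]], [-1, [0, 0, 0.15], [0, 0, 0]], [-1, [0, 0, 0.1], [0, 0, 0]], [-1, [0, 0, 0.06], [0, 0, 0]], [-1, [0, 0, 0.06], [0, 0, 0]], [-1, [0, 0, 0.04], [0, 0, 0]], [-1, [0, 0, 0.03], [0, 0, 0]], [-1, [0, 0, 0.02], [0, 0, 0]], [-1, [0, 0, 0.01], [0, 0, 0]], [-1, [0, 0, 0], [0, 0, 0]], [-1, [0, 0, 0], [0, 0, 0]], [-1, [0, 0, 0], [0, 0, 0]], [-1, [0, 0, 0], [0, 0, 0]]]}}

```text
time_s: 7.0
tool_pos: [658.1, -27.5, 48.4]
tcp_rot: [0.998, 0.064, 0.0, 0.0]
force: [-2.9, 0.6, 5.0]
finger_gap: 0.291
grip_force: 20.0
```

```bash
python3 -c "
from h import *
st()"
```

```text
t7.00 tcp [658.1 -27.5  48.4] yaw_y(close dir) -82.6 zaxis [ 0.001  0.    -1.   ] j [-0.08  0.43  1.8   0.    0.91  1.36] F [-2.9  0.6  5. ] gap 25.6 grip 20.0
```

{"name": "send_rows", "arguments": {"series": [[-0.35, [0, 0, 0], [0, 0, 0]], [-0.25, [0, 0, 0], [0, 0, 0]], [-0.15, [0, 0, 0], [0, 0, 0]], [-0.15, [0, 0, 0], [0, 0, 0]], [-0.15, [0, 0, 0], [0, 0, 0]], [-0.15, [0, 0, -0.1], [0, 0, 0]], [-0.15, [0, 0, -0.3], [0, 0, 0]], [-0.15, [0, 0, -0.5], [0, 0, 0]], [0.2, [0, 0, -0.6], [0, 0, 0]], [0.2, [0, 0, -0.6], [0, 0, 0]], [0.2, [0, 0, 0], [0, 0, 0]], [0.2, [0, 0, 0], [0, 0, 0]]]}}

```text
time_s: 8.2
tool_pos: [658.8, -27.7, 154.9]
tcp_rot: [0.998, 0.064, 0.002, 0.0]
force: [-0.3, -0.5, -0.3]
finger_gap: 0.602
grip_force: 0.0
```

```bash
python3 -c "
from h import *
go(426.9,148,150,108.8)"
```

```text
t8.20 tcp [658.8 -27.7 154.9] yaw_y(close dir) -82.6 zaxis [ 0.004 -0.    -1.   ] j [-0.08  0.31  1.74 -0.    1.09  1.36] F [-0.3 -0.5 -0.3] gap 52.9 grip 0.0
  turn rz -0.0317 (1.4 rows of .0225; j6 now 1.36) then shift [-3.26  -4.821  0.083]
```

{"name": "send_rows", "arguments": {"series": [[0.2, [0, 0, 0], [0, 0, -0.016]], [0.2, [0, 0, 0], [0, 0, -0.016]], [0.2, [-0.16, -0.24, 0], [0, 0, 0]], [0.2, [-0.32, -0.48, 0], [0, 0, 0]], [0.2, [-0.32, -0.48, 0], [0, 0, 0]], [0.2, [-0.32, -0.48, 0], [0, 0, 0]], [0.2, [-0.32, -0.48, 0], [0, 0, 0]], [0.2, [-0.32, -0.48, 0], [0, 0, 0]], [0.2, [-0.32, -0.48, 0], [0, 0, 0]], [0.2, [-0.32, -0.48, 0], [0, 0, 0]], [0.2, [-0.32, -0.48, 0], [0, 0, 0]], [0.2, [-0.32, -0.48, 0], [0, 0, 0]], [0.2, [-0.2, -0.25, 0], [0, 0, 0]], [0.2, [0, 0, 0], [0, 0, 0]], [0.2, [0, 0, 0], [0, 0, 0]], [0.2, [0, 0, 0], [0, 0, 0]]]}}

```text
time_s: 9.8
tool_pos: [427.4, 147.1, 152.8]
tcp_rot: [0.986, 0.164, 0.0, 0.0]
force: [0.8, -0.5, -0.1]
finger_gap: 0.602
grip_force: 0.0
```

```bash
python3 -c "
from h import *
go(426.9,148,43,108.8)
im,c=shot('wrist','w3')
hsv=cv2.cvtColor(im,cv2.COLOR_BGR2HSV).astype(int);m=((hsv[...,0]<13)&(hsv[...,1]>110)); m[:,:250]=0;m[:,400:]=0;m[340:]=0
print(proj(c,[[426.9,148,33]]),rect(c,biggest(m),33))
im,c=shot('top'); cv2.imwrite('pics/t3.png',cv2.resize(im[120:390,60:580],None,fx=1.53,fy=1.53))"
```

```text
t9.80 tcp [427.4 147.1 152.8] yaw_y(close dir) -71.1 zaxis [ 0.001 -0.    -1.   ] j [ 0.28 -0.07  2.17 -0.    1.04  1.52] F [ 0.8 -0.5 -0.1] gap 52.9 grip 0.0
  turn rz 0.0002 (0.0 rows of .0225; j6 now 1.52) then shift [-0.006 -0.022  2.197]
[[321.17368359 245.26276761]] (array([422.7, 145.3]), array([ 25.1, 145.1]), 18.8)
```

View pics/w3.png

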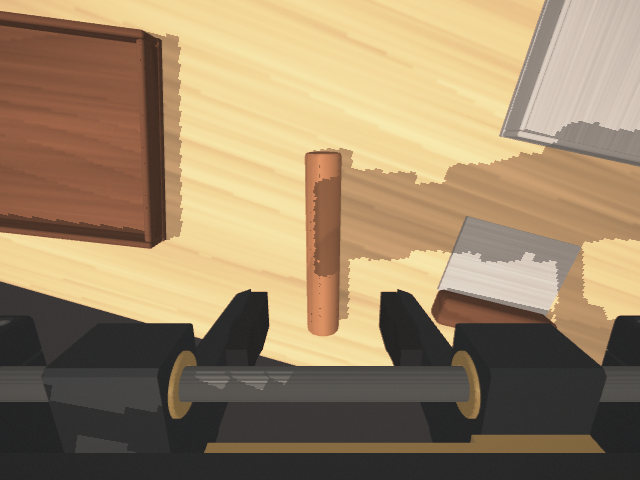

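The second pin is at (323,243), centred between the jaws. I'll grip it.

{"name": "send_rows", "arguments": {"series": [[0.2, [0, 0, 0.4], [0, 0, 0]], [0.2, [0, 0, 0.4], [0, 0, 0]], [0.2, [0, 0, 0.4], [0, 0, 0]], [0.2, [0, 0, 0.4], [0, 0, 0]], [0.2, [0, 0, 0.3], [0, 0, 0]], [0.2, [0, 0, 0.2], [0, 0, 0]], [0.2, [0, 0, 0.09], [0, 0, 0]], [0.2, [0, 0, 0], [0, 0, 0]], [-1, [0, 0, 0], [0, 0, 0]], [-1, [0, 0, 0], [0, 0, 0]], [-1, [0, 0, 0], [0, 0, 0]], [-1, [0, 0, 0], [0, 0, 0]], [-1, [0, 0, 0], [0, 0, 0]], [-1, [0, 0, 0], [0, 0, 0]], [-1, [0, 0, -0.2], [0, 0, 0]], [-1, [0, 0, -0.4], [0, 0, 0]], [-1, [0, 0, -0.5], [0, 0, 0]], [-1, [0, 0, -0.5], [0, 0, 0]], [-1, [0, 0, 0], [0, 0, 0]], [-1, [0, 0, 0], [0, 0, 0]]], "squeeze": 20}}

```text
time_s: 11.9
tool_pos: [426.7, 147.5, 123.5]
tcp_rot: [0.986, 0.164, 0.001, -0.0]
force: [-0.8, 0.2, -0.1]
finger_gap: 0.297
grip_force: 20.0
```

```bash
python3 -c "
from h import *
go(650.9,26,123,97.4)"
```

```text
t11.90 tcp [426.7 147.5 123.5] yaw_y(close dir) -71.1 zaxis [ 0.001  0.    -1.   ] j [ 0.28 -0.03  2.2   0.    0.97  1.52] F [-0.8  0.2 -0.1] gap 26.1 grip 20.0
  turn rz 0.0320 (1.4 rows of .0225; j6 now 1.52) then shift [4.133 2.987 0.015]
```

{"name": "send_rows", "arguments": {"series": [[-1, [0, 0, 0], [0, 0, 0.016]], [-1, [0, 0, 0], [0, 0, 0.016]], [-1, [0.2, 0.15, 0], [0, 0, 0]], [-1, [0.4, 0.29, 0], [0, 0, 0]], [-1, [0.4, 0.29, 0], [0, 0, 0]], [-1, [0.4, 0.29, 0], [0, 0, 0]], [-1, [0.4, 0.29, 0], [0, 0, 0]], [-1, [0.4, 0.29, 0], [0, 0, 0]], [-1, [0.4, 0.29, 0], [0, 0, 0]], [-1, [0.4, 0.29, 0], [0, 0, 0]], [-1, [0.4, 0.29, 0], [0, 0, 0]], [-1, [0.4, 0.29, 0], [0, 0, 0]], [-1, [0.33, 0.23, 0], [0, 0, 0]], [-1, [0, 0, 0], [0, 0, 0]], [-1, [0, 0, 0], [0, 0, 0]], [-1, [0, 0, 0], [0, 0, 0]]]}}

```text
time_s: 13.5
tool_pos: [649.4, 25.9, 122.0]
tcp_rot: [0.998, 0.065, -0.001, -0.0]
force: [-0.5, -0.1, -0.8]
finger_gap: 0.295
grip_force: 20.0
```

```bash
python3 -c "
from h import *
go(650.9,26,48,97.4)
im,c=shot('wrist','w4')"
```

```text
t13.50 tcp [649.4  25.9 122. ] yaw_y(close dir) -82.5 zaxis [-0.003  0.    -1.   ] j [0.   0.33 1.78 0.   1.03 1.44] F [-0.5 -0.1 -0.8] gap 25.9 grip 20.0
  turn rz 0.0001 (0.0 rows of .0225; j6 now 1.44) then shift [0.034 0.002 1.479]
```

View pics/w4.png

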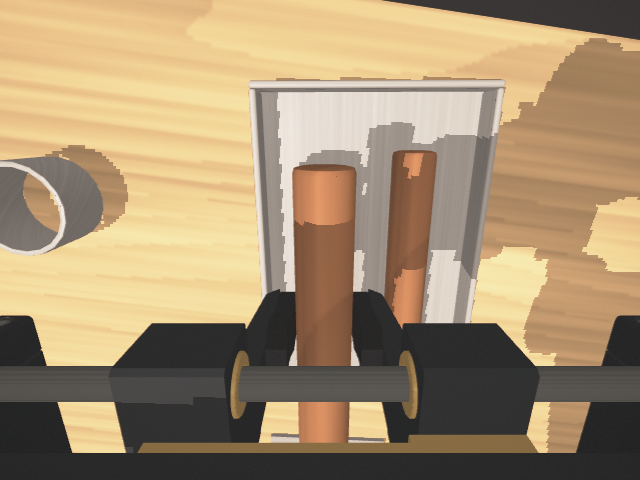

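Pin one lies flat in the tray at (412,240), and pin two is held over the left half at (324,250). I'll lower pin two and release it.

{"name": "send_rows", "arguments": {"series": [[-1, [0.03, 0, 0.2], [0, 0, 0]], [-1, [0, 0, 0.3], [0, 0, 0]], [-1, [0, 0, 0.3], [0, 0, 0]], [-1, [0, 0, 0.25], [0, 0, 0]], [-1, [0, 0, 0.13], [0, 0, 0]], [-1, [0, 0, 0.1], [0, 0, 0]], [-1, [0, 0, 0.06], [0, 0, 0]], [-1, [0, 0, 0.06], [0, 0, 0]], [-1, [0, 0, 0.04], [0, 0, 0]], [-1, [0, 0, 0.02], [0, 0, 0]], [-1, [0, 0, 0.02], [0, 0, 0]], [-1, [0, 0, 0.01], [0, 0, 0]], [-1, [0, 0, 0], [0, 0, 0]], [-1, [0, 0, 0], [0, 0, 0]], [-1, [0, 0, 0], [0, 0, 0]], [-1, [0, 0, 0], [0, 0, 0]]]}}

```text
time_s: 15.15
tool_pos: [652.1, 26.0, 48.8]
tcp_rot: [0.998, 0.064, 0.0, -0.0]
force: [0.4, 0.7, -0.3]
finger_gap: 0.292
grip_force: 20.0
```

{"name": "send_rows", "arguments": {"series": [[-1, [0, 0, 0.01], [0, 0, 0]], [-1, [0, 0, 0.01], [0, 0, 0]], [-1, [0, 0, 0.01], [0, 0, 0]], [-1, [0, 0, 0], [0, 0, 0]], [-1, [0, 0, 0], [0, 0, 0]], [-1, [0, 0, 0], [0, 0, 0]]]}}

```text
time_s: 15.75
tool_pos: [652.2, 25.9, 47.8]
tcp_rot: [0.998, 0.064, 0.0, 0.0]
force: [-2.6, 0.3, 5.3]
finger_gap: 0.296
grip_force: 20.0
```

Contact at 5 N. I'll release, lift and head to the large cutter.

{"name": "send_rows", "arguments": {"series": [[-0.35, [0, 0, 0], [0, 0, 0]], [-0.25, [0, 0, 0], [0, 0, 0]], [-0.15, [0, 0, 0], [0, 0, 0]], [-0.15, [0, 0, 0], [0, 0, 0]], [-0.15, [0, 0, 0], [0, 0, 0]], [-0.15, [0, 0, -0.1], [0, 0, 0]], [-0.15, [0, 0, -0.3], [0, 0, 0]], [-0.15, [0, 0, -0.5], [0, 0, 0]], [0.6, [0, 0, -0.6], [0, 0, 0]], [1, [0, 0, -0.6], [0, 0, 0]], [1, [0, 0, 0], [0, 0, 0]], [1, [0, 0, 0], [0, 0, 0]]]}}

```text
time_s: 16.95
tool_pos: [653.1, 26.0, 154.4]
tcp_rot: [0.998, 0.064, 0.002, 0.0]
force: [-0.8, -0.4, -0.3]
finger_gap: 0.768
grip_force: 0.0
```

```bash
python3 -c "
from h import *
go(661.4,204.4,150,97.4)
go(661.4,204.4,150,10)"
```

```text
t16.95 tcp [653.1  26.  154.4] yaw_y(close dir) -82.6 zaxis [ 0.004  0.    -1.   ] j [ 0.    0.3   1.75 -0.    1.08  1.44] F [-0.8 -0.4 -0.3] gap 67.6 grip 0.0
  turn rz -0.0000 (0.0 rows of .0225; j6 now 1.44) then shift [ 0.624 -3.518  0.088]
t16.95 tcp [653.1  26.  154.4] yaw_y(close dir) -82.6 zaxis [ 0.004  0.    -1.   ] j [ 0.    0.3   1.75 -0.    1.08  1.44] F [-0.8 -0.4 -0.3] gap 67.6 grip 0.0
  turn rz 0.2428 (10.8 rows of .0225; j6 now 1.44) then shift [-3.486 -0.783  0.075]
```

{"name": "send_rows", "arguments": {"series": [[1, [0.04, -0.25, 0], [0, 0, 0]], [1, [0.09, -0.5, 0], [0, 0, 0]], [1, [0.09, -0.5, 0], [0, 0, 0]], [1, [0.09, -0.5, 0], [0, 0, 0]], [1, [0.09, -0.5, 0], [0, 0, 0]], [1, [0.09, -0.5, 0], [0, 0, 0]], [1, [0.09, -0.5, 0], [0, 0, 0]], [1, [0.04, -0.27, 0], [0, 0, 0]], [1, [0, 0, 0], [0, 0, 0]], [1, [0, 0, 0], [0, 0, 0]], [1, [0, 0, 0], [0, 0, 0]]]}}

```text
time_s: 18.05
tool_pos: [659.9, 203.4, 151.7]
tcp_rot: [0.998, 0.064, -0.0, 0.0]
force: [-0.8, 0.1, -0.0]
finger_gap: 1.003
grip_force: 0.0
```

```bash
python3 -c "
from h import *
go(661.4,204.4,45,97.4)
im,c=shot('wrist','w5')
m=np.array([proj(c,[[661.4+28*np.cos(t),204.4+28*np.sin(t),56]])[0] for t in np.linspace(0,6.28,24)]); print(m.min(0),m.max(0))
for p in m: cv2.circle(im,tuple(int(v) for v in p),1,(0,0,255),-1)
cv2.imwrite('pics/w5.png',im)"
```

```text
t18.05 tcp [659.9 203.4 151.7] yaw_y(close dir) -82.6 zaxis [-0.001 -0.001 -1.   ] j [ 0.26  0.37  1.67 -0.    1.11  1.71] F [-0.8  0.1 -0. ] gap 88.2 grip 0.0
  turn rz -0.0001 (0.0 rows of .0225; j6 now 1.71) then shift [ 0.034 -0.016  2.134]
[280.3893595  213.94331835] [362.54488353 291.07695348]
```

View pics/w5.png

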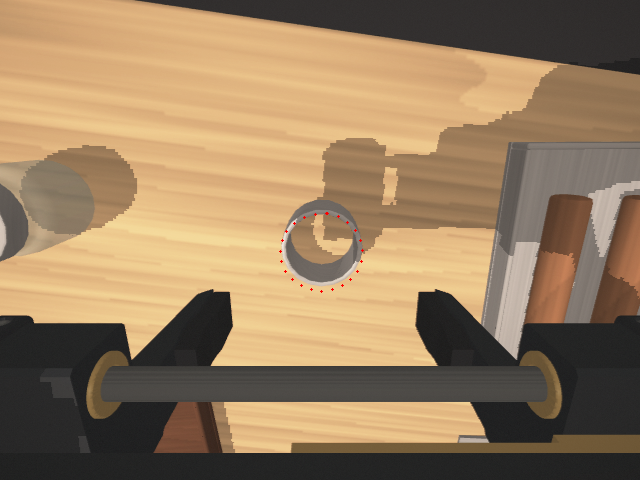

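The ring is near (321,242), roughly 8 px above my red prediction. I'll measure it from the wrist image.

```bash
python3 -c "
from h import *
im,c=shot('wrist')
S=cv2.cvtColor(im,cv2.COLOR_BGR2HSV)[...,1].astype(int)
g=np.zeros(S.shape,bool);g[180:300,260:385]=(S<70)[180:300,260:385]
cnt=biggest(g);print(cnt.min(0),cnt.max(0))
for z in(56,20):print(z,circ(c,cnt,z),rect(c,cnt,z))
low=cnt[cnt[:,1]>np.mean(cnt[:,1])];p=cast(c,low,56)[:,:2]
A=np.c_[2*p,np.ones(len(p))];s=np.linalg.lstsq(A,(p**2).sum(1),rcond=None)[0];print('circle fit lower',s[:2],np.sqrt(s[2]+s[:2]@s[:2]))
cv2.imwrite('pics/w5c.png',cv2.resize(im[180:310,250:400],None,fx=4,fy=4,interpolation=cv2.INTER_NEAREST))
"
```

```text
[281 200] [361 285]
56 (668.3, 205.3, 30.5) (array([667.7, 206.1]), array([54.8, 59.8]), 30.7)
20 (656.6, 204.0, 35.5) (array([656. , 204.9]), array([63.7, 69.5]), 30.7)
circle fit lower [665.11682855 205.04056461] 26.998763419807112
```

View pics/w5c.png

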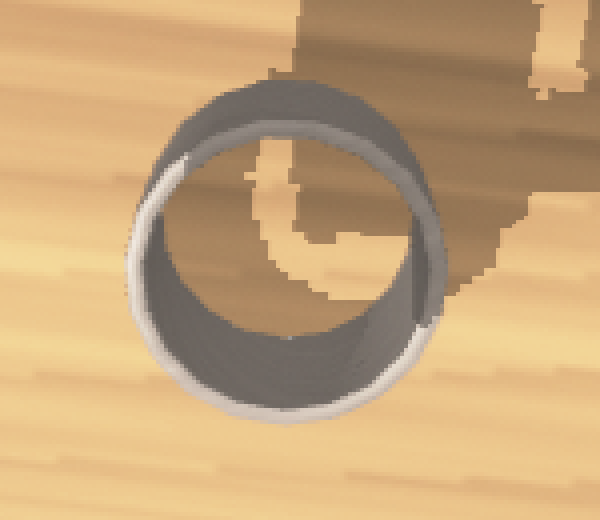

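The enlarged view gives the rim centre at about (322,248), i.e. (665,205) at z 56.

{"name": "send_rows", "arguments": {"series": [[1, [0.1, -0.02, 0.4], [0, 0, 0]], [1, [0, 0, 0.4], [0, 0, 0]], [1, [0, 0, 0.4], [0, 0, 0]], [1, [0, 0, 0.4], [0, 0, 0]], [1, [0, 0, 0.3], [0, 0, 0]], [1, [0, 0, 0.2], [0, 0, 0]], [1, [0, 0, 0.05], [0, 0, 0]], [1, [0, 0, 0], [0, 0, 0]], [-1, [0, 0, 0], [0, 0, 0]], [-1, [0, 0, 0], [0, 0, 0]], [-1, [0, 0, 0], [0, 0, 0]], [-1, [0, 0, 0], [0, 0, 0]], [-1, [0, 0, 0], [0, 0, 0]], [-1, [0, 0, 0], [0, 0, 0]], [-1, [0, 0, -0.2], [0, 0, 0]], [-1, [0, 0, -0.4], [0, 0, 0]], [-1, [0, 0, -0.5], [0, 0, 0]], [-1, [0, 0, -0.5], [0, 0, 0]], [-1, [0, 0, -0.4], [0, 0, 0]], [-1, [0, 0, 0], [0, 0, 0]]], "squeeze": 20}}

```text
time_s: 20.15
tool_pos: [667.5, 206.8, 149.3]
tcp_rot: [0.998, 0.064, 0.004, -0.001]
force: [0.6, 0.4, -0.7]
finger_gap: 0.629
grip_force: 20.0
```

```bash
python3 -c "
from h import *
go(486,-365,143,97.4)"
```

```text
t20.15 tcp [667.5 206.8 149.3] yaw_y(close dir) -82.6 zaxis [ 0.007  0.002 -1.   ] j [0.26 0.38 1.66 0.   1.1  1.71] F [ 0.6  0.4 -0.7] gap 55.3 grip 20.0
  turn rz -0.0000 (0.0 rows of .0225; j6 now 1.71) then shift [-5.074 10.874  0.078]
```

{"name": "send_rows", "arguments": {"series": [[-1, [-0.13, 0.3, 0], [0, 0, 0]], [-1, [-0.28, 0.6, 0], [0, 0, 0]], [-1, [-0.28, 0.6, 0], [0, 0, 0]], [-1, [-0.28, 0.6, 0], [0, 0, 0]], [-1, [-0.28, 0.6, 0], [0, 0, 0]], [-1, [-0.28, 0.6, 0], [0, 0, 0]], [-1, [-0.28, 0.6, 0], [0, 0, 0]], [-1, [-0.28, 0.6, 0], [0, 0, 0]], [-1, [-0.28, 0.6, 0], [0, 0, 0]], [-1, [-0.28, 0.6, 0], [0, 0, 0]], [-1, [-0.28, 0.6, 0], [0, 0, 0]], [-1, [-0.28, 0.6, 0], [0, 0, 0]], [-1, [-0.28, 0.6, 0], [0, 0, 0]], [-1, [-0.28, 0.6, 0], [0, 0, 0]], [-1, [-0.28, 0.6, 0], [0, 0, 0]], [-1, [-0.28, 0.6, 0], [0, 0, 0]], [-1, [-0.28, 0.6, 0], [0, 0, 0]], [-1, [-0.28, 0.6, 0], [0, 0, 0]], [-1, [-0.14, 0.33, 0], [0, 0, 0]], [-1, [0, 0, 0], [0, 0, 0]]]}}

```text
time_s: 22.15
tool_pos: [483.2, -364.8, 143.1]
tcp_rot: [0.998, 0.063, -0.001, -0.001]
force: [0.7, 1.1, -0.9]
finger_gap: 0.633
grip_force: 20.0
```

{"name": "send_rows", "arguments": {"series": [[-1, [0, 0, 0], [0, 0, 0]], [-1, [0, 0, 0], [0, 0, 0]]]}}

```text
time_s: 22.35
tool_pos: [485.1, -362.0, 144.0]
tcp_rot: [0.998, 0.065, -0.0, -0.001]
force: [0.5, 1.1, -0.9]
finger_gap: 0.631
grip_force: 20.0
```

```bash
python3 -c "
from h import *
go(486,-365,48,97.4)
im,c=shot('wrist','w6');print(proj(c,[[452.5,-365,24]]))"
```

```text
t22.35 tcp [ 485.1 -362.   144. ] yaw_y(close dir) -82.6 zaxis [-0.001  0.001 -1.   ] j [-0.68  0.23  1.87  0.    1.05  0.76] F [ 0.5  1.1 -0.9] gap 55.5 grip 20.0
  turn rz 0.0001 (0.0 rows of .0225; j6 now 0.76) then shift [0.011 0.065 1.92 ]
[[321.45859788 284.77155638]]
```

View pics/w6.png

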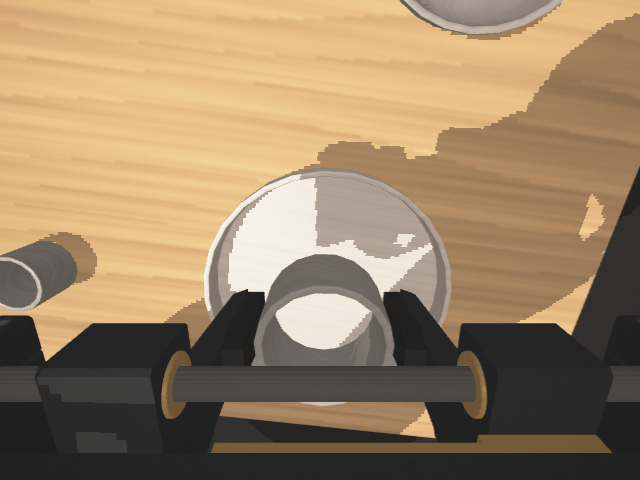

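The ring is held upright at (325,310) over the tin, whose centre is at about (327,285). I'll lower it.

{"name": "send_rows", "arguments": {"series": [[-1, [0.01, 0.03, 0.2], [0, 0, 0]], [-1, [0, 0, 0.35], [0, 0, 0]], [-1, [0, 0, 0.4], [0, 0, 0]], [-1, [0, 0, 0.35], [0, 0, 0]], [-1, [0, 0, 0.2], [0, 0, 0]], [-1, [0, 0, 0.15], [0, 0, 0]], [-1, [0, 0, 0.1], [0, 0, 0]], [-1, [0, 0, 0.06], [0, 0, 0]], [-1, [0, 0, 0.04], [0, 0, 0]], [-1, [0, 0, 0.03], [0, 0, 0]], [-1, [0, 0, 0.02], [0, 0, 0]], [-1, [0, 0, 0.01], [0, 0, 0]], [-1, [0, 0, 0.01], [0, 0, 0]], [-1, [0, 0, 0], [0, 0, 0]], [-1, [0, 0, 0], [0, 0, 0]], [-1, [0, 0, 0], [0, 0, 0]]]}}

```text
time_s: 24.0
tool_pos: [486.2, -364.9, 49.3]
tcp_rot: [0.998, 0.064, 0.0, 0.0]
force: [-1.1, 0.9, 5.4]
finger_gap: 0.627
grip_force: 20.0
```

{"name": "send_rows", "arguments": {"series": [[0.32, [0, 0, 0], [0, 0, 0]], [0.4, [0, 0, 0], [0, 0, 0]], [0.5, [0, 0, 0], [0, 0, 0]], [0.5, [0, 0, 0], [0, 0, 0]], [0.5, [0, 0, 0], [0, 0, 0]], [0.5, [0, 0, -0.1], [0, 0, 0]], [0.5, [0, 0, -0.3], [0, 0, 0]], [0.5, [0, 0, -0.5], [0, 0, 0]], [0.5, [0, 0, -0.6], [0, 0, 0]], [0.5, [0, 0, -0.6], [0, 0, 0]], [0.5, [0, 0, 0], [0, 0, 0]], [0.5, [0, 0, 0], [0, 0, 0]], [0.5, [0, 0, 0], [0, 0, 0]]]}}

```text
time_s: 25.3
tool_pos: [485.4, -364.2, 153.0]
tcp_rot: [0.998, 0.065, -0.001, -0.0]
force: [0.3, -0.1, -0.4]
finger_gap: 0.75
grip_force: 0.0
```

```bash
python3 -c "
from h import *
go(440,-149,150,97.4)"
```

```text
t25.30 tcp [ 485.4 -364.2  153. ] yaw_y(close dir) -82.6 zaxis [-0.001  0.001 -1.   ] j [-0.68  0.22  1.86 -0.    1.06  0.76] F [ 0.3 -0.1 -0.4] gap 66.0 grip 0.0
  turn rz -0.0000 (0.0 rows of .0225; j6 now 0.76) then shift [-0.346 -4.384  0.065]
```

{"name": "send_rows", "arguments": {"series": [[0.6, [-0.02, -0.3, 0], [0, 0, 0]], [0.6, [-0.05, -0.55, 0], [0, 0, 0]], [0.6, [-0.05, -0.55, 0], [0, 0, 0]], [0.6, [-0.05, -0.55, 0], [0, 0, 0]], [0.6, [-0.05, -0.55, 0], [0, 0, 0]], [0.6, [-0.05, -0.55, 0], [0, 0, 0]], [0.6, [-0.05, -0.55, 0], [0, 0, 0]], [0.6, [-0.02, -0.5, 0], [0, 0, 0]], [0.6, [-0.01, -0.28, 0], [0, 0, 0]], [0.6, [0, 0, 0], [0, 0, 0]], [0.6, [0, 0, 0], [0, 0, 0]], [0.6, [0, 0, 0], [0, 0, 0]]]}}

```text
time_s: 26.5
tool_pos: [440.7, -150.4, 153.7]
tcp_rot: [0.998, 0.064, 0.0, 0.0]
force: [0.0, 0.5, 0.3]
finger_gap: 0.797
grip_force: 0.0
```

```bash
python3 -c "
from h import *
go(440,-149,44,97.4)
im,c=shot('wrist','w7')
S=cv2.cvtColor(im,cv2.COLOR_BGR2HSV)[...,1].astype(int)
u,v=proj(c,[[440,-149,50]])[0].astype(int);print(u,v)
g=np.zeros(S.shape,bool);g[v-55:v+50,u-55:u+55]=(S<70)[v-55:v+50,u-55:u+55]
cnt=biggest(g);print(cnt.min(0),cnt.max(0))
low=cnt[cnt[:,1]>np.mean(cnt[:,1])+3];p=cast(c,low,56)[:,:2]
A=np.c_[2*p,np.ones(len(p))];s=np.linalg.lstsq(A,(p**2).sum(1),rcond=None)[0];print('fit',s[:2],np.sqrt(s[2]+s[:2]@s[:2]))
go(s[0],s[1],44,97.4)
cv2.imwrite('pics/w7.png',im[120:420])
"
```

```text
t26.50 tcp [ 440.7 -150.4  153.7] yaw_y(close dir) -82.6 zaxis [ 0. -0. -1.] j [-0.38 -0.04  2.15 -0.    1.04  1.06] F [0.  0.5 0.3] gap 70.1 grip 0.0
  turn rz -0.0001 (0.0 rows of .0225; j6 now 1.06) then shift [-0.011 -0.031  2.194]
320 252
[296 217] [354 283]
fit [ 439.74791098 -152.13177913] 19.997541951035455
t26.55 tcp [ 440.8 -150.6  153.7] yaw_y(close dir) -82.7 zaxis [ 0. -0. -1.] j [-0.38 -0.04  2.15 -0.    1.04  1.06] F [ 1.1  0.6 -0.2] gap 70.4 grip 0.0
  turn rz -0.0001 (0.0 rows of .0225; j6 now 1.06) then shift [-0.024  0.028  2.195]
```

View pics/w7.png

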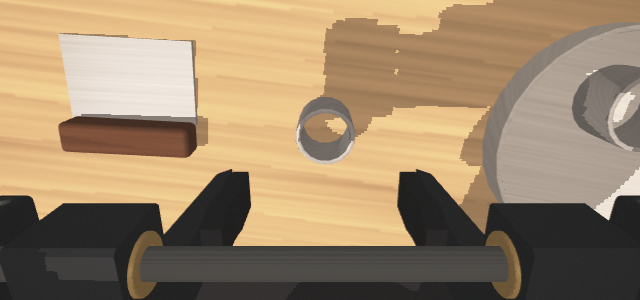

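The small ring is at (325,252) in the full image, about (440,-152), between the jaws. The large ring stands in the tin.

{"name": "send_rows", "arguments": {"series": [[0.6, [-0.02, 0.02, 0.4], [0, 0, 0]], [0.6, [0, 0, 0.4], [0, 0, 0]], [0.6, [0, 0, 0.4], [0, 0, 0]], [0.6, [0, 0, 0.4], [0, 0, 0]], [0.6, [0, 0, 0.3], [0, 0, 0]], [0.6, [0, 0, 0.2], [0, 0, 0]], [0.6, [0, 0, 0.08], [0, 0, 0]], [0.6, [0, 0, 0], [0, 0, 0]], [-1, [0, 0, 0], [0, 0, 0]], [-1, [0, 0, 0], [0, 0, 0]], [-1, [0, 0, 0], [0, 0, 0]], [-1, [0, 0, 0], [0, 0, 0]], [-1, [0, 0, 0], [0, 0, 0]], [-1, [0, 0, 0], [0, 0, 0]], [-1, [0, 0, -0.2], [0, 0, 0]], [-1, [0, 0, -0.4], [0, 0, 0]], [-1, [0, 0, -0.5], [0, 0, 0]], [-1, [0, 0, -0.5], [0, 0, 0]], [-1, [0, 0, -0.4], [0, 0, 0]], [-1, [0, 0, 0], [0, 0, 0]]], "squeeze": 20}}

```text
time_s: 28.55
tool_pos: [441.8, -151.7, 148.2]
tcp_rot: [0.998, 0.065, 0.003, 0.001]
force: [0.4, 0.2, -0.1]
finger_gap: 0.466
grip_force: 20.0
```

```bash
python3 -c "
from h import *
go(413,-365,144,97.4)"
```

```text
t28.55 tcp [ 441.8 -151.7  148.2] yaw_y(close dir) -82.6 zaxis [ 0.006 -0.002 -1.   ] j [-0.38 -0.04  2.15  0.    1.02  1.06] F [ 0.4  0.2 -0.1] gap 41.0 grip 20.0
  turn rz -0.0000 (0.0 rows of .0225; j6 now 1.06) then shift [-1.122  4.155  0.09 ]
```

{"name": "send_rows", "arguments": {"series": [[-1, [-0.07, 0.27, 0], [0, 0, 0]], [-1, [-0.14, 0.52, 0], [0, 0, 0]], [-1, [-0.14, 0.52, 0], [0, 0, 0]], [-1, [-0.14, 0.52, 0], [0, 0, 0]], [-1, [-0.14, 0.52, 0], [0, 0, 0]], [-1, [-0.14, 0.52, 0], [0, 0, 0]], [-1, [-0.14, 0.52, 0], [0, 0, 0]], [-1, [-0.14, 0.5, 0], [0, 0, 0]], [-1, [-0.05, 0.27, 0], [0, 0, 0]], [-1, [0, 0, 0], [0, 0, 0]], [-1, [0, 0, 0], [0, 0, 0]], [-1, [0, 0, 0], [0, 0, 0]]]}}

```text
time_s: 29.75
tool_pos: [411.6, -363.0, 144.1]
tcp_rot: [0.998, 0.065, -0.0, -0.001]
force: [1.0, -0.5, 0.0]
finger_gap: 0.461
grip_force: 20.0
```

```bash
python3 -c "
from h import *
go(413,-365,48.5,97.4)
im,c=shot('wrist','w8')"
```

```text
t29.75 tcp [ 411.6 -363.   144.1] yaw_y(close dir) -82.6 zaxis [-0.001  0.001 -1.   ] j [-0.77  0.13  1.99  0.    1.03  0.67] F [ 1.  -0.5  0. ] gap 40.5 grip 20.0
  turn rz 0.0001 (0.0 rows of .0225; j6 now 0.67) then shift [0.025 0.045 1.912]
```

View pics/w8.png

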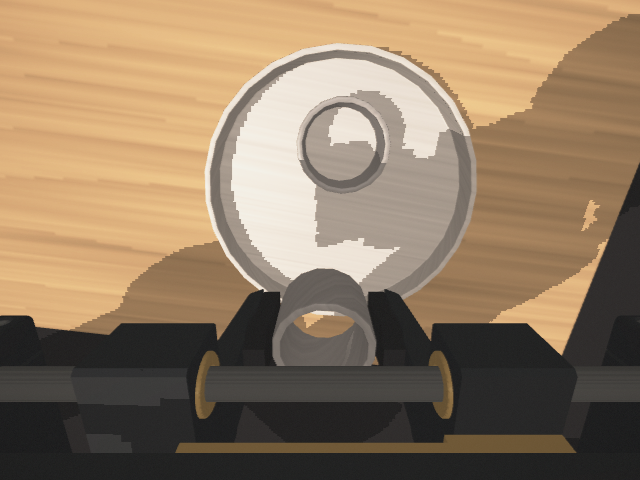

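The large ring stands upright near (343,147) in the tin, and the small one is held at (325,320). I'll check the tin's position from this view before lowering.

```bash
python3 -c "
from h import *
c=camera_model('wrist');im=cv2.imread('pics/w8.png')
px=np.array([[206,185],[213,225],[230,110],[268,64],[340,44],[400,60],[450,100],[474,160],[473,195],[225,125]])
p=cast(c,px,45)[:,:2];A=np.c_[2*p,np.ones(len(p))];s=np.linalg.lstsq(A,(p**2).sum(1),rcond=None)[0];print('tin',s[:2],np.sqrt(s[2]+s[:2]@s[:2]))
print('large top',cast(c,[[343,145]],60))
for x,y,z,r in((452.5,-365,45,90),(413,-365,24,21)):
  print(proj(c,[[x-r,y,z],[x+r,y,z],[x,y-r,z],[x,y+r,z]]).round())
"
```

```text
tin [ 453.81705339 -369.37832015] 87.20670865244759
large top [[ 486.02208522 -365.29389933   60.        ]]
[[317. 317.]
 [356.  43.]
 [467. 214.]
 [196. 179.]]
[[322. 269.]
 [330. 216.]
 [353. 247.]
 [298. 240.]]
```

The tin agrees within a few mm. I'll lower the ring.

{"name": "send_rows", "arguments": {"series": [[-1, [0.02, 0.03, 0.2], [0, 0, 0]], [-1, [0, 0, 0.35], [0, 0, 0]], [-1, [0, 0, 0.4], [0, 0, 0]], [-1, [0, 0, 0.35], [0, 0, 0]], [-1, [0, 0, 0.2], [0, 0, 0]], [-1, [0, 0, 0.15], [0, 0, 0]], [-1, [0, 0, 0.1], [0, 0, 0]], [-1, [0, 0, 0.06], [0, 0, 0]], [-1, [0, 0, 0.04], [0, 0, 0]], [-1, [0, 0, 0.03], [0, 0, 0]], [-1, [0, 0, 0.01], [0, 0, 0]], [-1, [0, 0, 0.01], [0, 0, 0]], [-1, [0, 0, 0], [0, 0, 0]], [-1, [0, 0, 0], [0, 0, 0]], [-1, [0, 0, 0], [0, 0, 0]]]}}

```text
time_s: 31.3
tool_pos: [413.0, -365.6, 49.8]
tcp_rot: [0.998, 0.064, 0.0, 0.0]
force: [-0.8, 0.8, -0.8]
finger_gap: 0.467
grip_force: 20.0
```

{"name": "send_rows", "arguments": {"series": [[-1, [0, 0, 0.01], [0, 0, 0]], [-1, [0, 0, 0.01], [0, 0, 0]], [-1, [0, 0, 0.01], [0, 0, 0]], [-1, [0, 0, 0], [0, 0, 0]], [-1, [0, 0, 0], [0, 0, 0]], [-1, [0, 0, 0], [0, 0, 0]]]}}

```text
time_s: 31.9
tool_pos: [413.1, -365.7, 49.2]
tcp_rot: [0.998, 0.064, -0.0, 0.0]
force: [-2.0, 1.9, 7.0]
finger_gap: 0.468
grip_force: 20.0
```

{"name": "send_rows", "arguments": {"series": [[0, [0, 0, 0], [0, 0, 0]], [0.08, [0, 0, 0], [0, 0, 0]], [0.18, [0, 0, 0], [0, 0, 0]], [0.18, [0, 0, 0], [0, 0, 0]], [0.18, [0, 0, 0], [0, 0, 0]], [0.18, [0, 0, -0.1], [0, 0, 0]], [0.18, [0, 0, -0.3], [0, 0, 0]], [0.18, [0, 0, -0.5], [0, 0, 0]], [0.18, [0, 0, -0.6], [0, 0, 0]], [0.18, [0, 0, -0.6], [0, 0, 0]], [0.18, [0, 0, -0.3], [0, 0, 0]], [0.18, [0, 0, 0], [0, 0, 0]], [0.18, [0, 0, 0], [0, 0, 0]]]}}

```text
time_s: 33.2
tool_pos: [412.8, -365.4, 168.1]
tcp_rot: [0.998, 0.064, 0.0, 0.0]
force: [-1.6, -0.5, -0.1]
finger_gap: 0.59
grip_force: 0.0
```

```bash
python3 -c "
from h import *
go(412,-3,170,5)
im,c=shot('wrist'); cv2.imwrite('pics/w9.png',im)"
```

```text
t33.20 tcp [ 412.8 -365.4  168.1] yaw_y(close dir) -82.6 zaxis [ 0. -0. -1.] j [-0.77  0.11  1.96 -0.    1.07  0.67] F [-1.6 -0.5 -0.1] gap 51.9 grip 0.0
  turn rz -0.2434 (10.8 rows of .0225; j6 now 0.67) then shift [ 7.222  0.616 -0.039]
```

{"name": "send_rows", "arguments": {"series": [[0.18, [0, 0, 0], [0, 0, -0.0221]], [0.18, [0, 0, 0], [0, 0, -0.0221]], [0.18, [0, 0, 0], [0, 0, -0.0221]], [0.18, [0, 0, 0], [0, 0, -0.0221]], [0.18, [0, 0, 0], [0, 0, -0.0221]], [0.18, [0, 0, 0], [0, 0, -0.0221]], [0.18, [0, 0, 0], [0, 0, -0.0221]], [0.18, [0, 0, 0], [0, 0, -0.0221]], [0.18, [0, 0, 0], [0, 0, -0.0221]], [0.18, [0, 0, 0], [0, 0, -0.0221]], [0.18, [0, 0, 0], [0, 0, -0.0221]], [0.18, [0, 0, 0], [0, 0, 0]]]}}

```text
time_s: 34.45
tool_pos: [411.9, -364.6, 165.9]
tcp_rot: [0.676, 0.737, 0.0, -0.002]
force: [-0.1, 0.5, -0.4]
finger_gap: 0.591
grip_force: 0.0
```

{"name": "send_rows", "arguments": {"series": [[0.18, [0.3, 0.02, 0], [0, 0, 0]], [0.18, [0.55, 0.05, 0], [0, 0, 0]], [0.18, [0.55, 0.05, 0], [0, 0, 0]], [0.18, [0.55, 0.05, 0], [0, 0, 0]], [0.18, [0.55, 0.05, 0], [0, 0, 0]], [0.18, [0.55, 0.05, 0], [0, 0, 0]], [0.18, [0.55, 0.05, 0], [0, 0, 0]], [0.18, [0.55, 0.05, 0], [0, 0, 0]], [0.18, [0.55, 0.05, 0], [0, 0, 0]], [0.18, [0.55, 0.05, 0], [0, 0, 0]], [0.18, [0.55, 0.05, 0], [0, 0, 0]], [0.18, [0.55, 0.05, 0], [0, 0, 0]], [0.18, [0.55, 0.05, 0], [0, 0, 0]], [0.18, [0.32, 0.01, 0], [0, 0, 0]], [0.18, [0, 0, 0], [0, 0, 0]], [0.18, [0, 0, 0], [0, 0, 0]], [0.18, [0, 0, 0], [0, 0, 0]]]}}

```text
time_s: 36.15
tool_pos: [413.1, -3.6, 168.0]
tcp_rot: [0.677, 0.736, -0.0, -0.0]
force: [-0.1, -1.1, 0.3]
finger_gap: 0.589
grip_force: 0.0
```

```bash
python3 -c "
from h import *
go(412,-3,45,5)
im,c=shot('wrist')
hsv=cv2.cvtColor(im,cv2.COLOR_BGR2HSV).astype(int);H,S,V=[hsv[...,i] for i in range(3)]
u,v=proj(c,[[412,-3,42]])[0].astype(int);print(u,v)
m=np.zeros(H.shape,bool);m[v-130:v+85,u-45:u+45]=((H<12)&(S>110))[v-130:v+85,u-45:u+45]
cnt=biggest(m);print(rect(c,cnt,42),cnt.min(0),cnt.max(0));cv2.drawContours(im,[cnt[:,None]],-1,(0,255,0),1)
m=np.zeros(H.shape,bool);m[v-180:v+85,u-45:u+200]=(S<80)[v-180:v+85,u-45:u+200]
cnt=biggest(m);print('blade',rect(c,cnt,23));cv2.drawContours(im,[cnt[:,None]],-1,(255,0,0),1)
cv2.imwrite('pics/w10.png',im)"
```

```text
t36.15 tcp [413.1  -3.6 168. ] yaw_y(close dir) 4.8 zaxis [-0. -0. -1.] j [-0.07 -0.17  2.23 -0.    1.08 -0.15] F [-0.1 -1.1  0.3] gap 51.9 grip 0.0
  turn rz -0.0004 (0.0 rows of .0225; j6 now -0.15) then shift [ 0.014 -0.021  2.459]
321 240
(array([411.3,  -2. ]), array([22.4, 94.9]), 94.0) [306 176] [336 295]
blade (array([451. ,  10.9]), array([ 78.6, 208.2]), 105.8)
```

View pics/w10.png

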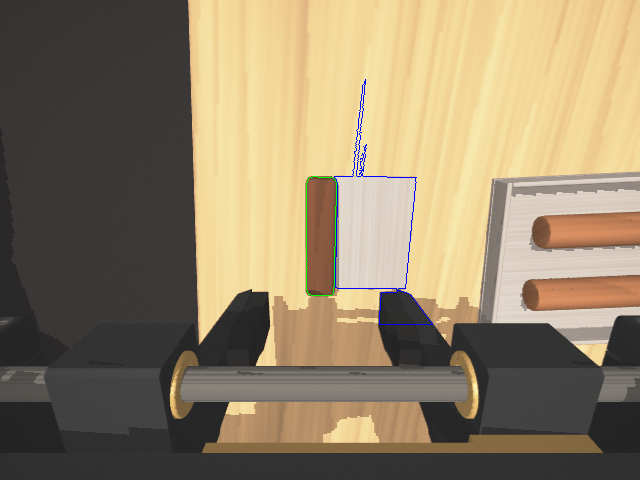

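The handle is at (321,236), about (411.3,-2), within a degree of the jaw line. I'll descend and grip it.

{"name": "send_rows", "arguments": {"series": [[0.18, [0.02, -0.03, 0.3], [0, 0, 0.0015]], [0.18, [0, 0, 0.4], [0, 0, 0]], [0.18, [0, 0, 0.4], [0, 0, 0]], [0.18, [0, 0, 0.4], [0, 0, 0]], [0.18, [0, 0, 0.4], [0, 0, 0]], [0.18, [0, 0, 0.3], [0, 0, 0]], [0.18, [0, 0, 0.15], [0, 0, 0]], [0.18, [0, 0, 0.1], [0, 0, 0]], [0.18, [0, 0, 0], [0, 0, 0]], [0.18, [0, 0, 0], [0, 0, 0]]]}}

```text
time_s: 37.2
tool_pos: [412.5, -2.5, 46.3]
tcp_rot: [0.68, 0.733, 0.0, 0.0]
force: [0.9, 0.3, 0.8]
finger_gap: 0.588
grip_force: 0.0
```

```bash
python3 -c "
from h import *
go(411.3,-2,45,4.2)"
```

```text
t37.20 tcp [412.5  -2.5  46.3] yaw_y(close dir) 4.3 zaxis [ 0.001 -0.    -1.   ] j [-0.07  0.01  2.33 -0.    0.8  -0.14] F [0.9 0.3 0.8] gap 51.7 grip 0.0
  turn rz 0.0004 (0.0 rows of .0225; j6 now -0.14) then shift [ 0.013 -0.023  0.026]
```

{"name": "send_rows", "arguments": {"series": [[0.18, [0, -0.02, 0.02], [0, 0, 0]], [0.18, [0, 0, 0], [0, 0, 0]], [-1, [0, 0, 0], [0, 0, 0]], [-1, [0, 0, 0], [0, 0, 0]], [-1, [0, 0, 0], [0, 0, 0]], [-1, [0, 0, 0], [0, 0, 0]], [-1, [0, 0, 0], [0, 0, 0]], [-1, [0, 0, 0], [0, 0, 0]], [-1, [0, 0, 0], [0, 0, 0]], [-1, [0, 0, -0.1], [0, 0, 0]], [-1, [0, 0, -0.3], [0, 0, 0]], [-1, [0, 0, -0.5], [0, 0, 0]], [-1, [0, 0, -0.5], [0, 0, 0]], [-1, [0, 0, -0.4], [0, 0, 0]], [-1, [0, 0, 0], [0, 0, 0]], [-1, [0, 0, 0], [0, 0, 0]], [-1, [0, 0, 0], [0, 0, 0]]], "squeeze": 35}}

```text
time_s: 38.9
tool_pos: [409.7, -2.3, 133.3]
tcp_rot: [0.68, 0.734, -0.001, -0.001]
force: [0.6, -0.1, -1.9]
finger_gap: 0.268
grip_force: 35.0
```

```bash
python3 - <<'E'
from h import *
a=np.radians(11.8);B=np.array([441.4,346.5])
h=B+(-31+8)*np.array([np.cos(a),np.sin(a)]);print("handle target",h)
o,r=st(); go(*h,136,11.8)
E
```

```text
handle target [418.88605006 341.79659081]
t38.90 tcp [409.7  -2.3 133.3] yaw_y(close dir) 4.4 zaxis [-0.003  0.    -1.   ] j [-0.07 -0.13  2.27  0.    1.01 -0.14] F [ 0.6 -0.1 -1.9] gap 23.6 grip 35.0
t38.90 tcp [409.7  -2.3 133.3] yaw_y(close dir) 4.4 zaxis [-0.003  0.    -1.   ] j [-0.07 -0.13  2.27  0.    1.01 -0.14] F [ 0.6 -0.1 -1.9] gap 23.6 grip 35.0
  turn rz -0.0206 (0.9 rows of .0225; j6 now -0.14) then shift [ 6.7    1.587 -0.055]
```

{"name": "send_rows", "arguments": {"series": [[-1, [0, 0, 0], [0, 0, -0.01]], [-1, [0, 0, 0], [0, 0, -0.01]], [-1, [0.25, 0.07, 0], [0, 0, 0]], [-1, [0.5, 0.12, 0], [0, 0, 0]], [-1, [0.5, 0.12, 0], [0, 0, 0]], [-1, [0.5, 0.12, 0], [0, 0, 0]], [-1, [0.5, 0.12, 0], [0, 0, 0]], [-1, [0.5, 0.12, 0], [0, 0, 0]], [-1, [0.5, 0.12, 0], [0, 0, 0]], [-1, [0.5, 0.12, 0], [0, 0, 0]], [-1, [0.5, 0.12, 0], [0, 0, 0]], [-1, [0.5, 0.12, 0], [0, 0, 0]], [-1, [0.5, 0.12, 0], [0, 0, 0]], [-1, [0.5, 0.12, 0], [0, 0, 0]], [-1, [0.5, 0.12, 0], [0, 0, 0]], [-1, [0.45, 0.08, 0], [0, 0, 0]], [-1, [0, 0, 0], [0, 0, 0]], [-1, [0, 0, 0], [0, 0, 0]], [-1, [0, 0, 0], [0, 0, 0]]]}}

```text
time_s: 40.8
tool_pos: [420.9, 340.5, 133.5]
tcp_rot: [0.632, 0.775, -0.001, -0.0]
force: [-0.4, 0.2, -1.3]
finger_gap: 0.271
grip_force: 35.0
```

```bash
python3 - <<'E'
from h import *
go(418.9,341.8,50,11.8)
im,c=shot("wrist")
a=np.radians(11.8);Rm=np.array([[np.cos(a),-np.sin(a)],[np.sin(a),np.cos(a)]])
q=np.array([[-65,-65],[65,-65],[65,65],[-65,65]])@Rm.T+[441.4,346.5]
px=proj(c,np.c_[q,np.full(4,45.)]);print(px.round())
cv2.polylines(im,[px.round().astype(np.int32)],True,(0,255,0),1);cv2.imwrite("pics/w11.png",im)
E
```

```text
t40.80 tcp [420.9 340.5 133.5] yaw_y(close dir) 11.6 zaxis [-0.002 -0.002 -1.   ] j [ 0.63  0.13  2.01 -0.    1.01  0.43] F [-0.4  0.2 -1.3] gap 23.8 grip 35.0
  turn rz -0.0007 (0.0 rows of .0225; j6 now 0.43) then shift [ 0.036 -0.029  1.669]
[[263. 341.]
 [444. 340.]
 [466. 153.]
 [250. 154.]]
```

View pics/w11.png

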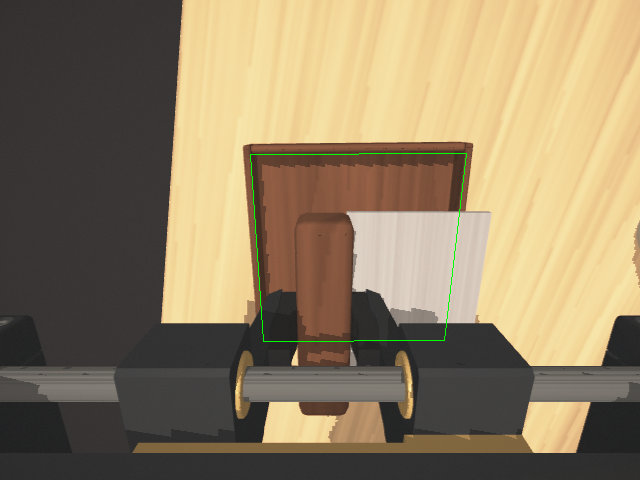

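The box's predicted inner outline matches its walls (250–467 px, top 153). The scraper hangs level and aligned inside it. I'll lower it.

{"name": "send_rows", "arguments": {"series": [[-1, [0.03, -0.03, 0.2], [0, 0, 0]], [-1, [0, 0, 0.35], [0, 0, 0]], [-1, [0, 0, 0.35], [0, 0, 0]], [-1, [0, 0, 0.3], [0, 0, 0]], [-1, [0, 0, 0.15], [0, 0, 0]], [-1, [0, 0, 0.12], [0, 0, 0]], [-1, [0, 0, 0.08], [0, 0, 0]], [-1, [0, 0, 0.05], [0, 0, 0]], [-1, [0, 0, 0.03], [0, 0, 0]], [-1, [0, 0, 0.02], [0, 0, 0]], [-1, [0, 0, 0.01], [0, 0, 0]], [-1, [0, 0, 0], [0, 0, 0]], [-1, [0, 0, 0], [0, 0, 0]], [-1, [0, 0, 0], [0, 0, 0]]]}}

```text
time_s: 42.25
tool_pos: [419.9, 343.0, 51.9]
tcp_rot: [0.632, 0.775, 0.0, 0.0]
force: [0.5, -0.6, -0.4]
finger_gap: 0.268
grip_force: 35.0
```

{"name": "send_rows", "arguments": {"series": [[-1, [0, 0, 0.01], [0, 0, 0]], [-1, [0, 0, 0.01], [0, 0, 0]], [-1, [0, 0, 0.01], [0, 0, 0]], [-1, [0, 0, 0], [0, 0, 0]], [-1, [0, 0, 0], [0, 0, 0]], [-1, [0, 0, 0], [0, 0, 0]]]}}

```text
time_s: 42.85
tool_pos: [419.8, 342.9, 50.2]
tcp_rot: [0.632, 0.775, -0.0, -0.0]
force: [-0.3, -0.2, -0.2]
finger_gap: 0.265
grip_force: 35.0
```

{"name": "send_rows", "arguments": {"series": [[-1, [0, 0, 0.01], [0, 0, 0]], [-1, [0, 0, 0.01], [0, 0, 0]], [-1, [0, 0, 0], [0, 0, 0]], [-1, [0, 0, 0], [0, 0, 0]], [-1, [0, 0, 0], [0, 0, 0]]]}}

```text
time_s: 43.35
tool_pos: [419.9, 343.0, 49.8]
tcp_rot: [0.632, 0.775, 0.0, 0.0]
force: [-2.5, -1.8, 5.2]
finger_gap: 0.27
grip_force: 35.0
```

Contact. I'll release, then lift clear.

{"name": "send_rows", "arguments": {"series": [[-0.38, [0, 0, 0], [0, 0, 0]], [-0.28, [0, 0, 0], [0, 0, 0]], [-0.2, [0, 0, 0], [0, 0, 0]], [-0.2, [0, 0, 0], [0, 0, 0]], [-0.2, [0, 0, 0], [0, 0, 0]], [-0.2, [0, 0, -0.1], [0, 0, 0]], [-0.2, [0, 0, -0.3], [0, 0, 0]], [-0.2, [0, 0, -0.5], [0, 0, 0]], [-0.2, [0, 0, -0.6], [0, 0, 0]], [-0.2, [0, 0, -0.6], [0, 0, 0]], [-0.2, [0, 0, -0.6], [0, 0, 0]], [-0.2, [-0.5, 0, -0.5], [0, 0, 0]], [-0.2, [-0.5, 0, 0], [0, 0, 0]], [-0.2, [-0.5, 0, 0], [0, 0, 0]], [-0.2, [-0.5, 0, 0], [0, 0, 0]], [-0.2, [-0.5, 0, 0], [0, 0, 0]], [-0.2, [-0.5, 0, 0], [0, 0, 0]], [-0.2, [0, 0, 0], [0, 0, 0]], [-0.2, [0, 0, 0], [0, 0, 0]]]}}

```text
time_s: 45.25
tool_pos: [450.2, 196.0, 210.3]
tcp_rot: [0.633, 0.774, 0.001, 0.0]
force: [0.1, 0.7, 1.0]
finger_gap: 0.403
grip_force: 0.0
```

```bash
python3 -c "
from h import *
st()
im,c=shot('top');im2,_=shot('scene')
cv2.imwrite('pics/end.png',np.vstack([cv2.resize(im[120:390,60:580],(580,300)),cv2.resize(im2[130:470,20:610],(520,300)) if 0 else cv2.resize(im2[130:470,20:610],(580,300))]))"
```

```text
t45.25 tcp [450.2 196.  210.3] yaw_y(close dir) 11.5 zaxis [ 0.001  0.001 -1.   ] j [ 0.36 -0.05  2.04  0.    1.15  0.16] F [0.1 0.7 1. ] gap 35.4 grip 0.0
```

View pics/end.png

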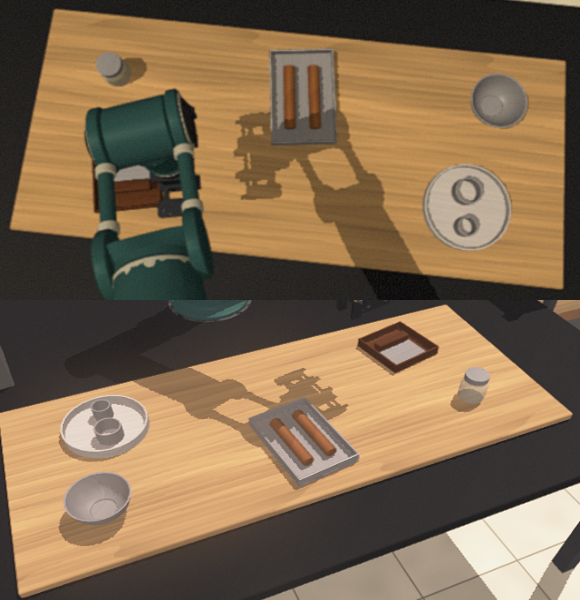

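Both views show the pins in the tray at (289,97) and (314,97), and both rings upright in the tin at (467,190) and (466,225). The scraper is flat in the box with its handle up, at (400,347). The bowl and jar haven't moved.

```bash
python3 -c "
from bench import *
print(close_job())"
```

```text
the job is handed in; nothing more can be done
None
```

I handed the job in at about 45 s: both pins lie flat in the tray, both cutters stand in the tin, and the scraper lies handle-up in the box, with the bowl and jar untouched; no verdict was returned.

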